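Scoop the beads back into the tin

TASK

The two wooden counting beads have been left in the open lid of the metal tin: scoop them up with the aluminium hand scoop, without touching them with the fingers, and tip them into the deep half of the same tin. Then stand the scoop upright on the table, beside the tin and clear of it, and let go.

Things in the scene. Friction and masses are not known exactly. Their poses are not given: they have to be found in the camera images.
- tin: Fixed open steel tin: two 2 mm sheet pans, rims 40 mm over the table. Origin on the table under the middle of the hinge (along y). Deep half on -x, towards the robot: outer x -150 to 0 mm, y +-77, floor 2 mm over the table. Lid on +x: inner x 2 to 148, y +-75, propped on a wooden slat (y +-90); its inner floor is 20 mm over the table, its walls 20 mm high. Yaw within 17 deg.
- scoop: Loose upright hand scoop, 0.13 kg, left or right of the tin, yaw within 29 deg. Origin: centre of the pan's underside. Aluminium pan 66 (x) by 96 mm (y), 2 mm sheet, open mouth at x = -33 facing -x, side walls 34 mm high, back wall 36 mm at x = 32. Wooden handle: upright post, 24 x 24 mm, axis at x = 30, y = 0, from the underside to z = 120 mm (its foot reaches back to x = 42).
- bead_a: Polished, slippery wooden ball, 30 mm across, 16 g, origin at its centre; rolls easily. At rest on the lid's floor at tin x 19 to 36 mm, y -26 to -17. The scoop's mouth, run just over the lid's floor to the hinge wall, slides under it.
- bead_b: A second ball like bead_a, at tin x 19 to 36 mm, y 17 to 26. Both fit side by side in the pan (92 mm between its side walls). Mouth tipped up about 15 degrees, the pan carries them; tipped down 20 degrees or more, they roll out.
Things that resemble listed ones, but are neither listed nor needed, are in the scene too. Leave any blue or turquoise look-alike of the scoop alone.

How it is judged (in metres and radians):
On the way:
1. a bead rides in the scoop's pan, lifted clear above the tin's rim (((x of bead_a in the frame of scoop between -0.035 and 0.032 m and y of bead_a in the frame of scoop between -0.048 and 0.048 m and z of bead_a in the frame of scoop between 0.005 and 0.04 m and height (world z) of bead_a above 0.07 m) or (x of bead_b in the frame of scoop between -0.035 and 0.032 m and y of bead_b in the frame of scoop between -0.048 and 0.048 m and z of bead_b in the frame of scoop between 0.005 and 0.04 m and height (world z) of bead_b above 0.07 m))), for 0.2 s.
At the end, for the whole second after the job is handed in: Both beads lie at rest inside the tin's deep half (centres under 32 mm above the table); the scoop stands on the table, upright within 7 degrees, at rest and released, its centre over 100 mm from the tin's middle along the hinge or over 170 mm from the hinge line (x of bead_a in the frame of tin between -0.15 and -0.005 m and y of bead_a in the frame of tin between -0.077 and 0.077 m and z of each of bead_a, bead_b in the frame of tin below 0.032 m and linear speed of each of bead_a, bead_b below 0.05 m/s and x of bead_b in the frame of tin between -0.15 and -0.005 m and y of bead_b in the frame of tin between -0.077 and 0.077 m and height (world z) of scoop below 0.008 m and angle between scoop's own z axis and vertical below 0.12 rad and linear speed of scoop below 0.03 m/s and (y of scoop in the frame of tin above 0.1 m or y of scoop in the frame of tin below -0.1 m or x of scoop in the frame of tin above 0.17 m or x of scoop in the frame of tin below -0.17 m)); the robot touches nothing.
It fails at once if the fingers press on a bead (over 0.5 N) (contact force between the fingers and bead_a above 0.5 N or contact force between the fingers and bead_b above 0.5 N).
It also fails if it takes over 58 s, if anything falls off the work surface, if the arm or the gripper's body presses on something with over 40 N, if the wrist force passes 120 N, or if a joint passes its speed limit or range.

ROBOT

A 7-joint arm with a two-finger parallel gripper is mounted at the origin on the work surface. World frame = base frame: x ahead of the robot, y to its left, z up, the work surface at z = 0. Lengths are in mm, angles in degrees, forces in N, time in s.
With the tool pointing down it reaches from about 425 to 975 mm from the base axis. Payload 16.7 kg.
Tool frame: the origin (TCP) lies at the very end of the fingers, on their centre line; the grasp point (between the pads) lies 19 mm behind it; z points along the fingers, y is the line along which they close (so a half turn about z gives the same grasp; the last joint's range is limited). The gripper opens to 85 mm and grips with 20 to 120 N. Pads are 22 mm wide; open, the fingers measure 114 mm over their backs; the gripper's body (76 mm by 85 mm) begins 54 mm behind the grasp point. The pads swing forward as they close: fully open they stand 13 mm farther back than shut.
Start: joints at [55.09, 24.414, 4.234, 92.017, -1.954, 63.644, -3.845], TCP at [299.509, -604.873, 231.302] pointing down, gripper open.
Joint ranges: [-163.25, 163.25], [-28.42, 122.38], [-70.27, 78.77], [12.13, 141.07], [-58.53, 238.53], [9.26, 117.41], [-156.51, 156.51]. Speed limits (degrees/s): [108.29, 108.29, 136.94, 136.94, 172.46, 172.46, 172.46].

INTERFACE

Orientations are given as [roll, pitch, yaw] about the fixed x, y, z axes, in that order (R = Rz(yaw) Ry(pitch) Rx(roll)).
In Python, from workcell import readout, viewer, manip gives the robot as it stands. The module is installed in compiled form; this text tells all that it offers.
- The arm moves only by the tool arm_command, never from a script. Its argument "commands" is a list of rows, each an object of numbers: "dx", "dy", "dz": the shift along the tool's x, y, z each as a share of 0.04 m, from -1 to 1; "spin": the turn about the tool's z as a share of 60 degrees, from -1 to 1; "grip": the closure, from 0 (fully open) to 1 (shut). A call has 1 to 8 rows; each row shifts and turns the commanded pose from where the row before left it, along the tool's axes as they then stand; what a row does not reach is not made up. A row lasts 1/12 s, in which the tool goes at most 41.7 mm and 7.16 degrees, less where a joint would pass 70% of its speed; a pose out of reach is approached as far as the arm can. A call with a number of a shift or a turn outside -1 to 1 is refused whole. A call with a gripper value outside its range is refused whole. The fingers move at their own pace and stop on an object; the grip force is fixed at half the most. Time passes only in rows, so rows that do not move let the fingers close. It gives the time, the measured TCP pose, the force, the opening and the grip force at its end, in the units of the state.
- readout.get_obs(): the state, without advancing time (a new reading comes with each control period).
- viewer.camera(name): name is "scene" or "side" or "wrist"; returns a dict with "img" (400x640x3 uint8, blue, green, red), "depth" (400x640 float32, mm along the optical axis (not along the pixel's ray), 0 where there is no reading), "mtx" (3x3 intrinsics, pixels), "origin" and "orientation" of the camera in the world; the wrist camera has in their place "T_tool_cam" (4x4, takes a point from camera to tool coordinates, whose origin is the TCP and whose axes are the flange's). Camera axes: x right, y down, z forward; pixel columns grow to the right and rows downward; lengths in mm; the calibration is good to about 2 mm. A picture is of the moment at which its call begins: read the wrist's pose just before it.
- manip.hand_in(): hands the job in; it is judged then, once.
The state is a dict: "time": time; "qpos": joint angles; "joint_vel": joint speeds; "tau": joint torques, N m; "tcp_pos": TCP position; "tool_rot": TCP orientation; "contact_force": force on the tool from outside, world axes, zero at the start; "ft_torque": the same for the moment, N m; "opening": opening from 0.0 (shut) to 1.0 (fully open); "gripper_force": force on a finger pad.
Only numpy, scipy, OpenCV 4.12 (cv2) and the standard library are available. Lean on these libraries where they do the work, as an engineer would, in place of code of your own. Each camera call takes 0.05 s, during which the arm holds its last target. There are 200 camera calls.

## Working session

There is one attempt and no reset: what is moved stays moved. The work goes in short steps, Python scripts to look and compute and a tool call to move; the robot and the scene stay as the last step left them, time stands still between calls to the robot, and variables do not carry over. Pictures are saved under pics/ and viewed, at most 13 in all, crops included, and the job is handed in when it is done.

Besides the shell and the picture viewer there is one more tool, called after "Call:" as a command line: name --argument value ..., lists and objects as JSON in quotes. arm_command: Moves the arm, as the interface text tells. Shift numbers are shares of 0.04 m and turn numbers shares of 60 degrees, none past 1 either way. Its arguments: {"type":"object","properties":{"commands":{"type":"array","items":{"type":"object","properties":{"dx":{"type":"number"},"dy":{"type":"number"},"dz":{"type":"number"},"spin":{"type":"number"},"grip":{"type":"number"}}}}},"required":["commands"]}

```bash
mkdir -p pics; cat > h.py <<'E'
import numpy as np, cv2
from scipy.spatial.transform import Rotation as R
from workcell import readout, viewer, manip
def cam(n):
    o=readout.get_obs(); c=viewer.camera(n)
    if n=="wrist":
        T=np.eye(4);T[:3,:3]=rot(o["tool_rot"]);T[:3,3]=o["tcp_pos"];T=T@np.array(c["T_tool_cam"])
    else:
        T=np.eye(4);o_=np.array(c["orientation"]);T[:3,:3]=o_ if o_.shape==(3,3) else rot(o_);T[:3,3]=c["origin"]
    c["T"]=T;return c
def rot(e): return R.from_euler("xyz",e,degrees=True).as_matrix()
def pts(c):
    K=c["mtx"];d=c["depth"];v,u=np.indices(d.shape)
    p=np.stack([(u-K[0][2])/K[0][0]*d,(v-K[1][2])/K[1][1]*d,d],-1)
    return p@c["T"][:3,:3].T+c["T"][:3,3]
def save(c,n): cv2.imwrite(f"pics/{n}.png",c["img"])
E
python3 - <<'E'
from h import *
print(readout.get_obs())
a=cam("scene");b=cam("side")
print(a["origin"],a["orientation"],b["origin"],b["orientation"],a["mtx"])
save(a,"scene");save(b,"side")
E
```

```text
{'time': 0.0, 'qpos': array([55.09156202, 24.45034308,  4.23162406, 92.05154816, -1.95398072,
       63.64448736, -3.84468278]), 'joint_vel': array([ 0.07325194,  0.04044882, -0.05122577, -0.0583084 ,  0.03569   ,
        0.06345417,  0.01928677]), 'tau': array([-1.15515952e-03, -9.49842453e+01,  3.75962332e+00, -4.63515401e+01,
        1.90648867e-02,  1.02913383e-02, -5.74175510e-05]), 'tcp_pos': array([ 299.31538275, -604.55358829,  230.60803033]), 'tool_rot': array([-1.79925992e+02,  5.45760886e-03,  2.63404387e+01]), 'contact_force': array([ 0.45365421,  0.41526431, -0.22646461]), 'ft_torque': array([ 0.03670819, -0.03887138,  0.03016699]), 'gripper_force': 0.0, 'opening': 0.9988508966598701}
[1221.6024666  -301.44213544  885.18204923] [-137.20715451   -0.32070166   73.97820595] [281.40624592 708.37607837 605.86652779] [-124.58660373    1.09710021 -166.275589  ] [[468.51135518   0.         322.65182249]
 [  0.         468.51135518 200.82878706]
 [  0.           0.           1.        ]]
```

View pics/scene.png

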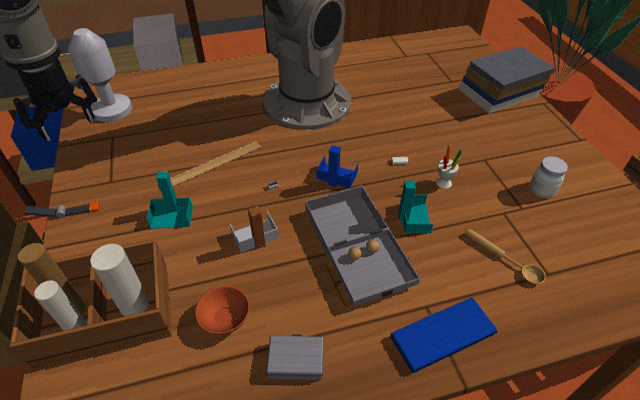

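View pics/side.png

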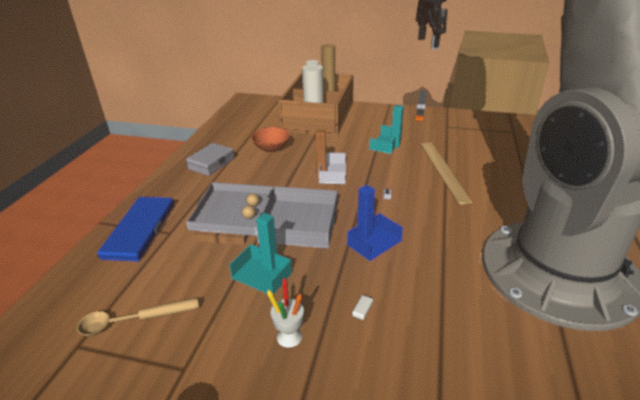

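Candidates for the scoop are in the scene view. At (255,230) there is a grey pan with a brown wooden post. The look-alikes are turquoise at (170,205), turquoise at (413,212) and blue at (337,170). Only the one at (255,230) is aluminium with a wooden handle. I'll confirm it in a crop and measure.

```bash
python3 - <<'E'
from h import *
allr=[];allp=[];pan=[]
for n,tb,sb in (("scene",(295,175,425,310),(222,200,285,256)),("side",(180,178,345,250),(310,125,352,188))):
    c=cam(n);P=pts(c);I=c["img"].astype(int);d=c["depth"]>0
    def sub(b): 
        m=np.zeros(d.shape,bool);m[b[1]:b[3],b[0]:b[2]]=1;return m&d
    sat=I.max(2)-I.min(2)
    t=P[sub(tb)&(sat<30)&(abs(P[...,2]-38.5)<4)]
    allr.append(t);print(n,"rim",len(t),cv2.minAreaRect(t[:,:2].astype(np.float32)))
    s=sub(sb);post=P[s&(P[...,2]>55)&(P[...,2]<135)]
    top=P[s&(P[...,2]>114)&(P[...,2]<128)]
    print(" post",len(post),post.mean(0),"zmax",post[:,2].max(),"top",len(top),top.mean(0), cv2.minAreaRect(top[:,:2].astype(np.float32)) if len(top)>3 else 0)
    q=P[s&(P[...,2]>24)&(P[...,2]<40)&(sat<40)]; pan.append(q); print(" pan",len(q),cv2.minAreaRect(q[:,:2].astype(np.float32)))
    print(" floor",cv2.minAreaRect(P[s&(sat<35)&(P[...,2]>-1)&(P[...,2]<40)][:,:2].astype(np.float32)))
    bm=sub(tb)&(sat>50)&(P[...,2]>36)&(P[...,2]<55); k,l,st,ce=cv2.connectedComponentsWithStats(bm.astype(np.uint8))
    for i in range(1,k):
        if st[i,4]>15: print(" bead",st[i],P[l==i].mean(0),P[l==i][:,2].max())
    if n=="scene": cv2.imwrite("pics/crop.png",cv2.resize(c["img"][190:270,200:340],None,fx=5,fy=5))
r=np.vstack(allr);print("both",cv2.minAreaRect(r[:,:2].astype(np.float32)));r=np.vstack(pan);print("pan both",cv2.minAreaRect(r[:,:2].astype(np.float32)))
E
```

```text
scene rim 730 ((594.071533203125, 32.074790954589844), (308.7378234863281, 287.7330627441406), 5.112545490264893)
 post 319 [ 534.67779613 -254.65034962   95.76257943] zmax 122.30067056257087 top 100 [ 529.36470058 -254.37435673  118.53296347] ((528.5323486328125, -253.74276733398438), (25.38254737854004, 24.31660270690918), 11.165246963500977)
 pan 176 ((503.10308837890625, -258.6657409667969), (69.3570785522461, 96.50717163085938), 11.57596492767334)
 floor ((501.64801025390625, -260.7236328125), (73.03311157226562, 99.63997650146484), 11.016389846801758)
 bead [401 206  11   7  51] [554.66859369 103.94185908  45.79574382] 54.49744519295234
 bead [369 240  10  11  87] [635.67718328  -9.56967371  44.3555842 ] 51.27637788256243
 bead [351 247  10  11  84] [643.40146323 -54.26703561  44.60873808] 52.8446645141953
side rim 876 ((595.9113159179688, -4.161140441894531), (307.7022705078125, 220.23056030273438), 4.769415378570557)
 post 278 [ 523.91543542 -245.90235459   92.72721096] zmax 122.70085788598624 top 67 [ 524.39126711 -250.99889166  119.12596262] ((525.3836059570312, -253.45211791992188), (22.207275390625, 24.14581871032715), 13.241943359375)
 pan 179 ((495.7669677734375, -260.1100158691406), (63.18223190307617, 102.73204803466797), 7.016834735870361)
 floor ((501.56182861328125, -293.3899841308594), (65.4953384399414, 171.49435424804688), 9.36275577545166)
 bead [247 194  11   9  81] [634.13344255 -48.09417704  43.6524309 ] 51.16815137791525
 bead [242 205  12  11 100] [625.97754598  -3.13660344  43.98335649] 51.811992350294645
 bead [259 247   8   3  16] [550.53557662 114.7098079   50.91710391] 54.174324684282624
both ((594.065185546875, 30.604949951171875), (309.8040771484375, 289.8289794921875), 4.769414901733398)
pan both ((501.7938232421875, -259.0989990234375), (71.27165985107422, 103.5236587524414), 9.590062141418457)
```

View pics/crop.png

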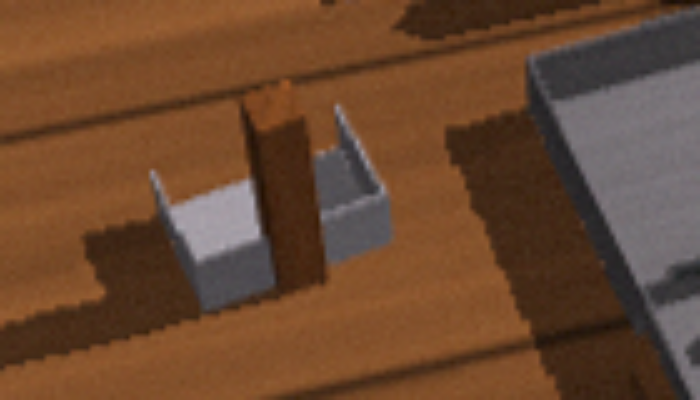

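The crop confirms it: a bare metal pan, open away from the camera, with a wooden post near the back wall. In the scene view the post top is at about (254,208).

Call:
arm_command --commands '[{"spin": -0.085},{"spin": -0.085},{"spin": -0.085},{"dx": 0.606,"dy": -0.627},{"dx": 0.606,"dy": -0.627},{"dx": 0.606,"dy": -0.627},{"dx": 0.606,"dy": -0.627},{"dx": 0.606,"dy": -0.627}]'

```text
schema error: expected keys dx, dy, dz, spin, grip
```

Call:
arm_command --commands '[{"dx": 0.606,"dy": -0.627},{"dx": 0.606,"dy": -0.627},{"dx": 0.606,"dy": -0.627},{"dx": 0.606,"dy": -0.627},{"dx": 0.606,"dy": -0.627},{"dx": 0.606,"dy": -0.627},{"dx": 0.606,"dy": -0.627},{}]'

```text
schema error: expected keys dx, dy, dz, spin, grip
```

```bash
python3 - <<'E'
from h import *
o=readout.get_obs();print(o["time"],o["tcp_pos"],o["tool_rot"])
c=cam("wrist");save(c,"w1");P=pts(c);I=c["img"].astype(int)
m=(P[...,2]>112)&(P[...,2]<128)&(c["depth"]>0)&(np.hypot(P[...,0]-527,P[...,1]+254)<35)
q=P[m];print(len(q),q.mean(0) if len(q) else 0,cv2.minAreaRect(q[:,:2].astype(np.float32)) if len(q)>3 else 0)
m=(P[...,2]>26)&(P[...,2]<40)&(c["depth"]>0)&(np.hypot(P[...,0]-502,P[...,1]+259)<75)
q=P[m];print("pan",len(q),cv2.minAreaRect(q[:,:2].astype(np.float32)))
rr=[]
for n,tb in (("scene",(295,175,425,310)),("side",(180,178,345,250))):
    c=cam(n);P=pts(c);I=c["img"].astype(int);sat=I.max(2)-I.min(2)
    m=np.zeros(sat.shape,bool);m[tb[1]:tb[3],tb[0]:tb[2]]=1
    t=P[m&(c["depth"]>0)&(sat<25)&(P[...,2]>34)&(P[...,2]<43)&(P[...,1]<85-0.17*(P[...,0]-440))]
    # robust: keep dense points
    from scipy.spatial import cKDTree
    t=t[:,:2];k=cKDTree(t);t=t[[len(x)>5 for x in k.query_ball_point(t,10)]]
    rr.append(t);print(n,len(t),cv2.minAreaRect(t.astype(np.float32)),cv2.boxPoints(cv2.minAreaRect(t.astype(np.float32))).tolist())
r=np.vstack(rr).astype(np.float32);print("both",cv2.minAreaRect(r),cv2.boxPoints(cv2.minAreaRect(r)).tolist())
E
```

```text
0.2 [ 299.4298304  -604.68631738  230.89050294] [-1.79955584e+02  2.07370950e-03  2.63421073e+01]
0 0 0
pan 0 ((0.0, 0.0), (0.0, 0.0), 0.0)
scene 681 ((600.7301025390625, -33.38786315917969), (307.84881591796875, 155.58424377441406), 5.1344709396362305) [[440.46142578125, 30.316871643066406], [454.38525390625, -124.64307403564453], [760.998779296875, -97.09259796142578], [747.074951171875, 57.867347717285156]]
side 779 ((597.79736328125, -34.631935119628906), (306.56915283203125, 160.29771423339844), 5.250687599182129) [[437.8212890625, 31.152984619140625], [452.49072265625, -128.4720916748047], [757.7734375, -100.41685485839844], [743.10400390625, 59.208221435546875]]
both ((599.6194458007812, -34.46448516845703), (310.2286071777344, 160.29771423339844), 5.250687599182129) [[437.8212890625, 31.15298843383789], [452.49072265625, -128.4720916748047], [761.4176025390625, -100.08195495605469], [746.7481689453125, 59.543121337890625]]
```

Call:
arm_command --commands '[{"dx": 0,"dy": 0,"dz": 0,"grip": 0,"spin": -0.085},{"dx": 0,"dy": 0,"dz": 0,"grip": 0,"spin": -0.085},{"dx": 0,"dy": 0,"dz": 0,"grip": 0,"spin": -0.085},{"dx": 0.606,"dy": -0.627,"dz": 0,"grip": 0,"spin": 0},{"dx": 0.606,"dy": -0.627,"dz": 0,"grip": 0,"spin": 0},{"dx": 0.606,"dy": -0.627,"dz": 0,"grip": 0,"spin": 0},{"dx": 0.606,"dy": -0.627,"dz": 0,"grip": 0,"spin": 0},{"dx": 0.606,"dy": -0.627,"dz": 0,"grip": 0,"spin": 0}]'

```text
time: 1.02
tcp_pos: [306.5, -429.0, 231.2]
tool_rot: [180.0, 0.0, 41.6]
contact_force: [1.6, -0.3, 0.3]
opening: 0.997
gripper_force: 0.0
```

Call:
arm_command --commands '[{"dx": 0.606,"dy": -0.627,"dz": 0,"grip": 0,"spin": 0},{"dx": 0.606,"dy": -0.627,"dz": 0,"grip": 0,"spin": 0},{"dx": 0.606,"dy": -0.627,"dz": 0,"grip": 0,"spin": 0},{"dx": 0.606,"dy": -0.627,"dz": 0,"grip": 0,"spin": 0},{"dx": 0.606,"dy": -0.627,"dz": 0,"grip": 0,"spin": 0},{"dx": 0.606,"dy": -0.627,"dz": 0,"grip": 0,"spin": 0},{"dx": 0.606,"dy": -0.627,"dz": 0,"grip": 0,"spin": 0},{"dx": 0,"dy": 0,"dz": 0,"grip": 0,"spin": 0}]'

```text
time: 1.68
tcp_pos: [317.0, -182.0, 231.6]
tool_rot: [180.0, -0.0, 41.9]
contact_force: [1.0, -1.0, 1.0]
opening: 0.998
gripper_force: 0.0
```

```bash
python3 - <<'E'
from h import *
o=readout.get_obs();print(o["time"],o["tcp_pos"],o["tool_rot"])
c=cam("wrist");save(c,"w1");P=pts(c);I=c["img"].astype(int)
m=(P[...,2]>112)&(P[...,2]<128)&(c["depth"]>0)&(np.hypot(P[...,0]-527,P[...,1]+254)<35)
q=P[m];print(len(q),q.mean(0) if len(q) else 0,cv2.minAreaRect(q[:,:2].astype(np.float32)) if len(q)>3 else 0)
m=(P[...,2]>26)&(P[...,2]<40)&(c["depth"]>0)&(np.hypot(P[...,0]-502,P[...,1]+259)<75)
q=P[m];print("pan",len(q),cv2.minAreaRect(q[:,:2].astype(np.float32)) if len(q)>3 else 0)
E
```

```text
1.6833 [ 316.9702754  -182.00611254  231.57743397] [ 1.79978583e+02 -6.70296461e-03  4.19094896e+01]
1244 [ 524.74519737 -254.33736302  119.61216563] ((526.342529296875, -255.98963928222656), (24.64599609375, 25.325698852539062), 10.288764953613281)
pan 1128 ((502.306640625, -260.6057434082031), (72.62093353271484, 97.23450469970703), 10.496465682983398)
```

View pics/w1.png

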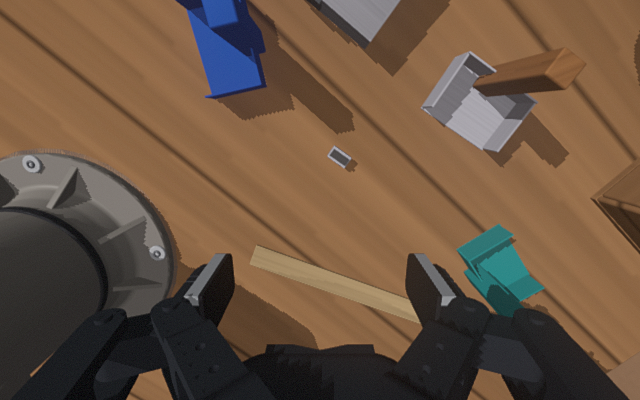

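The wrist view shows the post top at about (565,65) with the pan at (475,105). Spin turned the other way from what I assumed, so I'll correct that, then centre over the post.

Call:
arm_command --commands '[{"dx": 0,"dy": 0,"dz": 0,"grip": 0,"spin": 0.105},{"dx": 0,"dy": 0,"dz": 0,"grip": 0,"spin": 0.105},{"dx": 0,"dy": 0,"dz": 0,"grip": 0,"spin": 0.105},{"dx": 0,"dy": 0,"dz": 0,"grip": 0,"spin": 0.105},{"dx": 0,"dy": 0,"dz": 0,"grip": 0,"spin": 0.105},{"dx": 0.8,"dy": 0.458,"dz": 0,"grip": 0,"spin": 0},{"dx": 0.8,"dy": 0.458,"dz": 0,"grip": 0,"spin": 0},{"dx": 0.8,"dy": 0.458,"dz": 0,"grip": 0,"spin": 0}]'

```text
time: 2.4
tcp_pos: [422.4, -225.5, 231.5]
tool_rot: [179.9, -0.0, 10.1]
contact_force: [0.6, -1.4, 0.6]
opening: 1.002
gripper_force: 0.0
```

Call:
arm_command --commands '[{"dx": 0.8,"dy": 0.458,"dz": 0,"grip": 0,"spin": 0},{"dx": 0.8,"dy": 0.458,"dz": 0,"grip": 0,"spin": 0},{"dx": 0.8,"dy": 0.458,"dz": 0,"grip": 0,"spin": 0},{"dx": 0,"dy": 0,"dz": 0.5,"grip": 0,"spin": 0},{"dx": 0,"dy": 0,"dz": 0.5,"grip": 0,"spin": 0},{"dx": 0,"dy": 0,"dz": 0,"grip": 0,"spin": 0},{"dx": 0,"dy": 0,"dz": 0,"grip": 0,"spin": 0}]'

```text
time: 2.98
tcp_pos: [524.6, -261.6, 190.6]
tool_rot: [-179.9, 0.1, 10.1]
contact_force: [-0.4, 0.8, 0.9]
opening: 1.001
gripper_force: 0.0
```

```bash
python3 - <<'E'
from h import *
o=readout.get_obs();print(o["time"],o["tcp_pos"],o["tool_rot"])
c=cam("wrist");save(c,"w2");P=pts(c)
m=(P[...,2]>112)&(P[...,2]<128)&(c["depth"]>0)&(np.hypot(P[...,0]-527,P[...,1]+254)<35)
q=P[m];print(len(q),q.mean(0) if len(q) else 0,cv2.minAreaRect(q[:,:2].astype(np.float32)) if len(q)>3 else 0)
m=(P[...,2]>26)&(P[...,2]<40)&(c["depth"]>0)&(np.hypot(P[...,0]-502,P[...,1]+259)<75)
q=P[m];print("pan",len(q),cv2.minAreaRect(q[:,:2].astype(np.float32)) if len(q)>3 else 0)
E
```

```text
2.9833 [ 524.55281391 -261.58712613  190.58687873] [-1.79928215e+02  1.11604002e-01  1.01040246e+01]
991 [ 528.25272124 -255.94304086  120.33632877] ((526.995849609375, -256.0422668457031), (24.495746612548828, 23.36701011657715), 10.017374038696289)
pan 649 ((502.9886779785156, -260.46380615234375), (73.02051544189453, 96.21487426757812), 10.426969528198242)
```

Call:
arm_command --commands '[{"dx": 0.086,"dy": -0.127,"dz": 0.3,"grip": 0,"spin": 0},{"dx": 0,"dy": 0,"dz": 0.6,"grip": 0,"spin": 0},{"dx": 0,"dy": 0,"dz": 0.6,"grip": 0,"spin": 0},{"dx": 0,"dy": 0,"dz": 0.6,"grip": 0,"spin": 0},{"dx": 0,"dy": 0,"dz": 0.5,"grip": 0,"spin": 0},{"dx": 0,"dy": 0,"dz": 0.22,"grip": 0,"spin": 0},{"dx": 0,"dy": 0,"dz": 0,"grip": 1,"spin": 0},{"dx": 0,"dy": 0,"dz": 0,"grip": 1,"spin": 0}]'

```text
time: 3.7
tcp_pos: [528.2, -255.6, 79.4]
tool_rot: [180.0, -0.0, 10.1]
contact_force: [-0.3, -0.1, 0.0]
opening: 0.745
gripper_force: 0.0
```

Call:
arm_command --commands '[{"dx": 0,"dy": 0,"dz": 0,"grip": 1,"spin": 0},{"dx": 0,"dy": 0,"dz": 0,"grip": 1,"spin": 0},{"dx": 0,"dy": 0,"dz": 0,"grip": 1,"spin": 0},{"dx": 0,"dy": 0,"dz": 0,"grip": 1,"spin": 0},{"dx": 0,"dy": 0,"dz": 0,"grip": 1,"spin": 0},{"dx": 0,"dy": 0,"dz": 0,"grip": 1,"spin": 0},{"dx": 0,"dy": 0,"dz": 0,"grip": 1,"spin": 0},{"dx": 0,"dy": 0,"dz": 0,"grip": 1,"spin": 0}]'

```text
time: 4.37
tcp_pos: [528.4, -255.6, 79.6]
tool_rot: [179.9, -0.1, 10.1]
contact_force: [-1.6, 0.4, 9.3]
opening: 0.274
gripper_force: 62.9
```

Call:
arm_command --commands '[{"dx": 0,"dy": 0,"dz": -0.3,"grip": 1,"spin": 0},{"dx": 0,"dy": 0,"dz": -0.7,"grip": 1,"spin": 0},{"dx": 0,"dy": 0,"dz": -0.7,"grip": 1,"spin": 0},{"dx": 0,"dy": 0,"dz": -0.5,"grip": 1,"spin": 0},{"dx": 0,"dy": 0,"dz": -0.3,"grip": 1,"spin": 0.082},{"dx": 0.3,"dy": -0.3,"dz": 0,"grip": 1,"spin": 0},{"dx": 0.6,"dy": -0.6,"dz": 0,"grip": 1,"spin": 0},{"dx": 0.6,"dy": -0.6,"dz": 0,"grip": 1,"spin": 0}]'

```text
time: 5.03
tcp_pos: [582.2, -190.7, 180.1]
tool_rot: [179.9, -0.1, 5.1]
contact_force: [1.7, -0.3, -1.4]
opening: 0.273
gripper_force: 61.7
```

Call:
arm_command --commands '[{"dx": 0.6,"dy": -0.6,"dz": 0,"grip": 1,"spin": 0},{"dx": 0.6,"dy": -0.6,"dz": 0,"grip": 1,"spin": 0},{"dx": 0.6,"dy": -0.6,"dz": 0,"grip": 1,"spin": 0},{"dx": 0.6,"dy": -0.6,"dz": 0,"grip": 1,"spin": 0},{"dx": 0.6,"dy": -0.6,"dz": 0,"grip": 1,"spin": 0},{"dx": 0.6,"dy": -0.6,"dz": 0,"grip": 1,"spin": 0},{"dx": 0.32,"dy": -0.31,"dz": 0,"grip": 1,"spin": 0},{"dx": 0,"dy": 0,"dz": 0,"grip": 1,"spin": 0}]'

```text
time: 5.7
tcp_pos: [725.6, -14.8, 179.1]
tool_rot: [-179.8, -0.1, 5.5]
contact_force: [-1.2, -0.1, -1.8]
opening: 0.271
gripper_force: 61.5
```

```bash
cat > m.py <<'E'
from h import *
def wrist_tin(name):
    o=readout.get_obs();print(o["time"],o["tcp_pos"],o["tool_rot"],o["contact_force"])
    c=cam("wrist");save(c,name);return o,c,pts(c)
E
python3 - <<'E'
from m import *
o,c,P=wrist_tin("w3");s=cam("side");save(s,"s3")
I=c["img"].astype(int);sat=I.max(2)-I.min(2);ok=c["depth"]>0
t=P[ok&(sat<25)&(abs(P[...,2]-38.5)<4)&(np.abs(P[...,1]+34)<110)&(P[...,0]>430)&(P[...,0]<640)];print("rim",len(t),cv2.minAreaRect(t[:,:2].astype(np.float32)),cv2.boxPoints(cv2.minAreaRect(t[:,:2].astype(np.float32))).tolist())
# scoop orientation in the tool frame: pan points
Tt=rot(o["tool_rot"]);L=(P-o["tcp_pos"])@Tt   # tool coords
m=ok&(np.abs(L[...,1])<60)&(L[...,0]<-5)&(L[...,0]>-75)&(L[...,2]>35)&(L[...,2]<90);q=L[m]
print("scoop",len(q),q.min(0),q.max(0))
m&=(np.abs(L[...,1])<40)&(L[...,2]>70);q=L[m]
if len(q)>20: print("pan floor fit z=ax+by+c",np.linalg.lstsq(np.c_[q[:,:2],np.ones(len(q))],q[:,2],rcond=None)[0],len(q))
E
python3 -c "
import cv2,numpy as np
a=cv2.imread('pics/w3.png');b=cv2.imread('pics/s3.png')[130:270,170:370]
b=cv2.resize(b,(560,392));cv2.imwrite('pics/c3.png',np.vstack([cv2.resize(a,(560,350))[:200],b]))"
```

```text
5.7 [725.60361584 -14.77421673 179.06269033] [-1.79847424e+02 -5.17623535e-02  5.51247087e+00] [-1.22290941 -0.13784636 -1.75317521]
rim 62 ((629.3776245117188, -108.8620834350586), (21.527441024780273, 2.3878276348114014), 5.1283087730407715) [[618.55029296875, -108.63507843017578], [618.763671875, -111.01334381103516], [640.2049560546875, -109.0890884399414], [639.9915771484375, -106.71082305908203]]
scoop 2686 [-49.8604704  -47.41854761  43.02362799] [-5.00023595 48.76329213 78.65651943]
pan floor fit z=ax+by+c [-1.35356084e-03  2.78495637e-03  7.66290351e+01] 1060
```

View pics/c3.png

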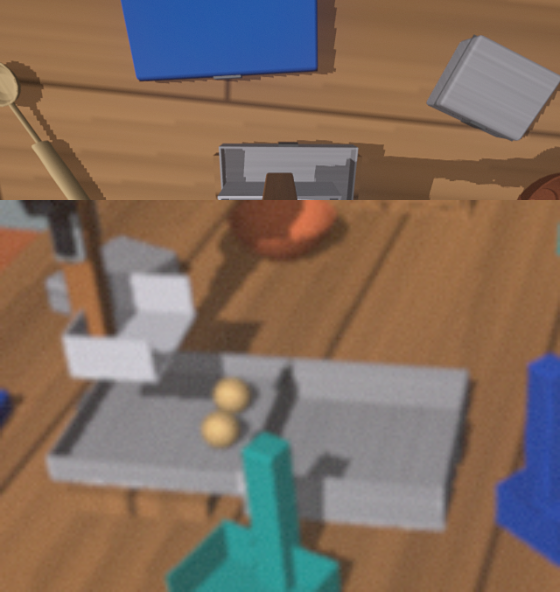

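The side crop shows the scoop held level over the far end of the lid. The two beads lie near the hinge at crop (232,395) and (220,430). I'll pin down the tin with the lid's far rim, which the wrist camera sees well.

```bash
python3 - <<'E'
from m import *
o,c,P=wrist_tin("w4")
I=c["img"].astype(int);sat=I.max(2)-I.min(2);ok=c["depth"]>0
cs,sn=np.cos(np.radians(5.2)),np.sin(np.radians(5.2))
d=P-np.array([599.3,-34,0]);X=d[...,0]*cs+d[...,1]*sn;Y=-d[...,0]*sn+d[...,1]*cs
g=ok&(sat<40)&(P[...,2]>36)&(P[...,2]<44)
m=g&(X>140)&(X<160)&(abs(Y)<70)
print("far rim",m.sum(),np.percentile(X[m],[5,50,95]),np.polyfit(Y[m],X[m],1))
for sg in(1,-1):
    m=g&(X>60)&(X<140)&(Y*sg>65)&(Y*sg<90);print("side",sg,m.sum(),np.percentile(Y[m],[5,50,95]) if m.sum() else 0, np.polyfit(X[m],Y[m],1) if m.sum()>5 else 0)
m=ok&(X>80)&(X<145)&(abs(Y)<70)&(P[...,2]<30);print("lid floor z",m.sum(),np.median(P[m][:,2]))
L=(P-o["tcp_pos"])@rot(o["tool_rot"])
m=ok&(np.abs(L[...,1])<15)&(abs(L[...,0])<30)&(L[...,2]>-10)&(L[...,2]<75)
print("post/back x max",np.percentile(L[m][:,0],[50,98]),m.sum())
t=[(126,2)];print("tcp in tin",(o["tcp_pos"][:2]-[599.3,-34])@np.array([[cs,-sn],[sn,cs]]))
E
```

```text
5.8 [723.9949933  -19.39157572 178.91796777] [-1.79982917e+02  1.28132333e-02  5.29813937e+00] [-0.71194035  0.65296625 -1.27725677]
far rim 483 [148.15702632 149.75792838 152.75528306] [4.96056586e-03 1.49733298e+02]
side 1 161 [73.11735335 73.9833099  75.2059833 ] [-1.51617080e-02  7.57592731e+01]
side -1 244 [-78.39638005 -76.9631336  -76.30882179] [-2.56410941e-03 -7.69165779e+01]
lid floor z 4972 20.852816460532495
post/back x max [10.53074121 11.08173395] 1967
tcp in tin [125.50579759   3.24687285]
```

Call:
arm_command --commands '[{"dx": 0.1,"dy": 0,"dz": 0.3,"grip": 1,"spin": 0},{"dx": 0,"dy": 0,"dz": 0.4,"grip": 1,"spin": 0},{"dx": 0,"dy": 0,"dz": 0.4,"grip": 1,"spin": 0},{"dx": 0,"dy": 0,"dz": 0.4,"grip": 1,"spin": 0},{"dx": 0,"dy": 0,"dz": 0.3,"grip": 1,"spin": 0},{"dx": 0,"dy": 0,"dz": 0.16,"grip": 1,"spin": 0},{"dx": 0,"dy": 0,"dz": 0,"grip": 1,"spin": 0},{"dx": 0,"dy": 0,"dz": 0,"grip": 1,"spin": 0}]'

```text
time: 6.52
tcp_pos: [728.0, -20.5, 100.1]
tool_rot: [180.0, -0.0, 5.2]
contact_force: [-0.5, -0.4, -0.9]
opening: 0.275
gripper_force: 61.6
```

Call:
arm_command --commands '[{"dx": -0.2,"dy": 0,"dz": 0,"grip": 1,"spin": 0},{"dx": -0.1,"dy": 0,"dz": 0,"grip": 1,"spin": 0},{"dx": -0.1,"dy": 0,"dz": 0,"grip": 1,"spin": 0},{"dx": -0.1,"dy": 0,"dz": 0,"grip": 1,"spin": 0},{"dx": -0.1,"dy": 0,"dz": 0,"grip": 1,"spin": 0},{"dx": -0.1,"dy": 0,"dz": 0,"grip": 1,"spin": 0},{"dx": -0.1,"dy": 0,"dz": 0,"grip": 1,"spin": 0},{"dx": -0.1,"dy": 0,"dz": 0,"grip": 1,"spin": 0}]'

```text
time: 7.18
tcp_pos: [691.7, -23.2, 100.1]
tool_rot: [-180.0, 0.0, 5.2]
contact_force: [0.1, -0.2, -1.4]
opening: 0.272
gripper_force: 61.6
```

Call:
arm_command --commands '[{"dx": -0.075,"dy": 0,"dz": 0,"grip": 1,"spin": 0},{"dx": -0.075,"dy": 0,"dz": 0,"grip": 1,"spin": 0},{"dx": -0.075,"dy": 0,"dz": 0,"grip": 1,"spin": 0},{"dx": -0.075,"dy": 0,"dz": 0,"grip": 1,"spin": 0},{"dx": -0.075,"dy": 0,"dz": 0,"grip": 1,"spin": 0},{"dx": -0.075,"dy": 0,"dz": 0,"grip": 1,"spin": 0},{"dx": -0.075,"dy": 0,"dz": 0,"grip": 1,"spin": 0},{"dx": 0,"dy": 0,"dz": 0,"grip": 1,"spin": 0}]'

```text
time: 7.85
tcp_pos: [670.6, -25.2, 100.1]
tool_rot: [180.0, 0.0, 5.2]
contact_force: [-0.1, -0.0, -2.2]
opening: 0.274
gripper_force: 61.5
```

```bash
python3 - <<'E'
from m import *
o,c,P=wrist_tin("w5");s=cam("scene");b=cam("side");save(b,"s5")
Q=pts(s)
print("tcp tin",(o["tcp_pos"][:2]-[600,-35.2])@np.array([[.9959,-.0906],[.0906,.9959]]))
for n,k in(("scene",s),("side",b)):
    P=pts(k);h=cv2.cvtColor(k["img"],cv2.COLOR_BGR2HSV);I=k["img"].astype(int)
    m=(k["depth"]>0)&(I.max(2)-I.min(2)>50)&(P[...,2]>28)&(P[...,2]<60)&(abs(P[...,0]-625)<50)&(abs(P[...,1]+34)<60)
    kk,l,st,ce=cv2.connectedComponentsWithStats(m.astype(np.uint8))
    for i in range(1,kk):
        if st[i,4]>8:
            p=P[l==i].mean(0);t=(p[:2]-[600,-35.2])@np.array([[.9959,-.0906],[.0906,.9959]]);print(n,st[i],p,"tin",t)
cv2.imwrite("pics/c5.png",np.hstack([cv2.resize(b["img"][170:260,180:300],(400,300)),cv2.resize(s["img"][215:305,310:430],(400,300))]))
E
```

```text
7.85 [670.58600508 -25.20103232 100.1248527 ] [1.79995368e+02 2.20926127e-02 5.22211111e+00] [-0.08899516 -0.0353704  -2.16205545]
tcp tin [71.20250893  3.56287986]
scene [348 240  10  13  98] [626.14695659 -56.4321659   47.34243281] tin [ 24.11611983 -23.51402829]
side [248 193  18  22 190] [614.11043987 -28.51586123  46.40712594] tin [14.65817003  5.37832795]
side [228 199  10  12  73] [662.83215246 -14.04843662  46.18812116] tin [64.49087228 15.37224896]
```

View pics/c5.png

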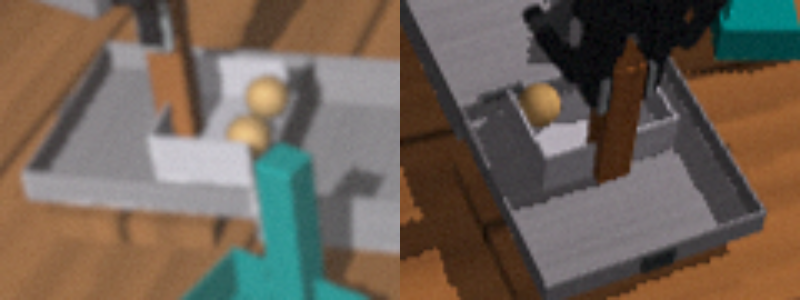

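Both beads are now in the pan, just inside the mouth at crop (268,97) and (247,135). Next I lift over the hinge wall, slide towards -x so they roll back, and press down on the rim to tip the mouth up.

Call:
arm_command --commands '[{"dx": -0.06,"dy": 0,"dz": 0,"grip": 1,"spin": 0},{"dx": 0,"dy": 0,"dz": -0.15,"grip": 1,"spin": 0},{"dx": 0,"dy": 0,"dz": -0.25,"grip": 1,"spin": 0},{"dx": 0,"dy": 0,"dz": -0.2,"grip": 1,"spin": 0},{"dx": -0.15,"dy": 0,"dz": 0,"grip": 1,"spin": 0},{"dx": -0.2,"dy": 0,"dz": 0,"grip": 1,"spin": 0},{"dx": -0.2,"dy": 0,"dz": 0,"grip": 1,"spin": 0},{"dx": -0.1,"dy": 0,"dz": 0.05,"grip": 1,"spin": 0}]'

```text
time: 8.67
tcp_pos: [641.4, -28.0, 122.1]
tool_rot: [180.0, 0.0, 5.2]
contact_force: [0.0, -0.5, -2.7]
opening: 0.273
gripper_force: 61.6
```

Call:
arm_command --commands '[{"dx": 0,"dy": 0,"dz": 0.05,"grip": 1,"spin": 0},{"dx": 0,"dy": 0,"dz": 0.05,"grip": 1,"spin": 0},{"dx": 0,"dy": 0,"dz": 0.05,"grip": 1,"spin": 0},{"dx": 0,"dy": 0,"dz": 0.05,"grip": 1,"spin": 0},{"dx": 0,"dy": 0,"dz": 0.05,"grip": 1,"spin": 0},{"dx": 0,"dy": 0,"dz": 0,"grip": 1,"spin": 0}]'

```text
time: 9.17
tcp_pos: [647.5, -27.3, 115.6]
tool_rot: [180.0, -0.5, 5.2]
contact_force: [9.1, -1.2, 26.0]
opening: 0.274
gripper_force: 65.5
```

```bash
cat >> m.py <<'E'
def look(name,r=60):
    o=readout.get_obs();s=cam("scene");b=cam("side");print(o["time"],o["tcp_pos"].round(1),o["contact_force"].round(1))
    Tt=rot(o["tool_rot"])
    for n,k in(("scene",s),("side",b)):
        P=pts(k);h=cv2.cvtColor(k["img"],cv2.COLOR_BGR2HSV);L=(P-o["tcp_pos"])@Tt
        m=(k["depth"]>0)&(h[...,0]>10)&(h[...,0]<25)&(h[...,1]>60)&(h[...,2]>120)&(abs(L[...,0]+30)<60)&(abs(L[...,1])<55)&(L[...,2]>20)&(L[...,2]<90)
        kk,l,st,ce=cv2.connectedComponentsWithStats(m.astype(np.uint8))
        for i in range(1,kk):
            if st[i,4]>15: print(n,st[i],"world",P[l==i].mean(0).round(),"tool",L[l==i].mean(0).round())
        g=k["img"].astype(int);g=g.max(2)-g.min(2)
        if n=="side":
            m=(k["depth"]>0)&(g<40)&(L[...,1]<-46)&(L[...,1]>-54)&(L[...,0]>-72)&(L[...,0]<5)&(L[...,2]>25)&(L[...,2]<90)
            q=L[m];print("wall pts",len(q))
            if len(q)>20:
                # upper edge of the wall vs x
                xs=[];zs=[]
                for x in range(-60,0,6):
                    w=q[abs(q[:,0]-x)<3]
                    if len(w)>3: xs.append(x);zs.append(np.percentile(w[:,2],5))
                print("wall top slope deg",np.degrees(np.arctan(np.polyfit(xs,zs,1))))
    return o,s,b
def crop(k,o,w=70):
    p=np.linalg.inv(k["T"])@np.r_[o["tcp_pos"]+[-20,0,-50],1];u=k["mtx"]@(p[:3]/p[2]);u=u[:2].astype(int)
    x=np.clip(u[0]-w,0,640-2*w);y=np.clip(u[1]-50,0,300);return cv2.resize(k["img"][y:y+100,x:x+2*w],(400,286))
E
python3 - <<'E'
from m import *
o,s,b=look("x");cv2.imwrite("pics/c6.png",np.hstack([crop(b,o),crop(s,o)]))
E
```

```text
9.1667 [647.5 -27.3 115.6] [ 9.1 -1.2 26. ]
scene [348 232   9  10  73] world [616. -55.  66.] tool [-35.  24.  49.]
side [236 186  32  20 352] world [621. -25.  69.] tool [-27.  -5.  47.]
wall pts 318
wall top slope deg [ 2.28844588 88.7124151 ]
```

View pics/c6.png

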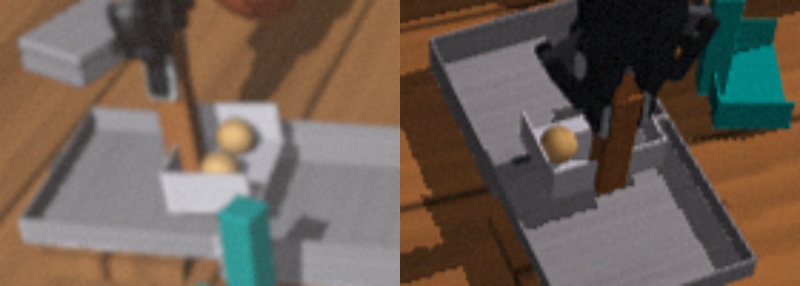

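Both beads sit well back in the pan, at side crop (235,135) and (218,165), and the mouth is slightly up. I'll press a bit more to increase the tilt.

Call:
arm_command --commands '[{"dx": 0,"dy": 0,"dz": 0.06,"grip": 1,"spin": 0},{"dx": 0,"dy": 0,"dz": 0.06,"grip": 1,"spin": 0},{"dx": 0,"dy": 0,"dz": 0.06,"grip": 1,"spin": 0},{"dx": 0,"dy": 0,"dz": 0,"grip": 1,"spin": 0}]'

```text
time: 9.6
tcp_pos: [652.1, -27.0, 111.7]
tool_rot: [180.0, -1.1, 5.2]
contact_force: [21.0, -2.2, 46.7]
opening: 0.274
gripper_force: 67.6
```

```bash
python3 - <<'E'
from m import *
look("x")
E
```

```text
9.6 [652.1 -27.  111.7] [21.  -2.2 46.7]
scene [351 239   9   6  35] world [631. -54.  66.] tool [-25.  25.  45.]
side [250 187  11  13 103] world [625. -48.  60.] tool [-30.  18.  52.]
side [235 188  20  18 172] world [635. -11.  73.] tool [-16. -18.  38.]
wall pts 325
wall top slope deg [ 7.54687692 88.71270873]
```

Call:
arm_command --commands '[{"dx": 0,"dy": 0,"dz": -0.08,"grip": 1,"spin": 0},{"dx": 0,"dy": 0,"dz": -0.08,"grip": 1,"spin": 0},{"dx": 0,"dy": 0,"dz": -0.12,"grip": 1,"spin": 0},{"dx": 0,"dy": 0,"dz": -0.2,"grip": 1,"spin": 0},{"dx": 0,"dy": 0,"dz": -0.25,"grip": 1,"spin": 0},{"dx": 0,"dy": 0,"dz": -0.25,"grip": 1,"spin": 0},{"dx": 0,"dy": 0,"dz": -0.15,"grip": 1,"spin": 0},{"dx": 0,"dy": 0,"dz": 0,"grip": 1,"spin": 0}]'

```text
time: 10.37
tcp_pos: [643.7, -27.6, 152.0]
tool_rot: [180.0, -0.1, 5.2]
contact_force: [-0.1, -0.3, -2.3]
opening: 0.275
gripper_force: 61.2
```

```bash
python3 - <<'E'
from m import *
o,s,b=look("x");cv2.imwrite("pics/c7.png",np.hstack([crop(b,o),crop(s,o)]))
E
```

```text
10.3667 [643.7 -27.6 152. ] [-0.1 -0.3 -2.3]
scene [377 220   6   6  24] world [624.   3. 105.] tool [-17. -32.  47.]
scene [351 225   8   6  34] world [622. -55. 106.] tool [-24.  25.  46.]
side [236 171  19  19 173] world [629. -13. 114.] tool [-14. -16.  38.]
side [253 172  10  13 109] world [615. -48.  99.] tool [-30.  18.  53.]
wall pts 398
wall top slope deg [ 7.71025206 88.74851206]
```

View pics/c7.png

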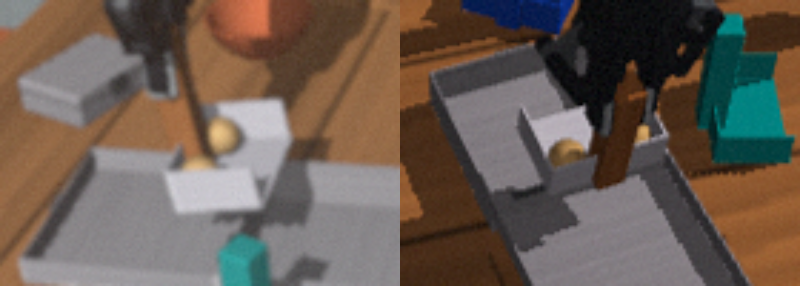

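Both beads are carried against the back wall with the mouth up about 8°, at side crop (222,135) and (200,165) and scene crop (567,152) and (642,133). Next I move them smoothly over the deep half.

Call:
arm_command --commands '[{"dx": -0.1,"dy": 0,"dz": 0,"grip": 1,"spin": 0},{"dx": -0.2,"dy": 0,"dz": 0,"grip": 1,"spin": 0},{"dx": -0.3,"dy": 0,"dz": 0,"grip": 1,"spin": 0},{"dx": -0.3,"dy": 0,"dz": 0,"grip": 1,"spin": 0},{"dx": -0.3,"dy": 0,"dz": 0,"grip": 1,"spin": 0},{"dx": -0.3,"dy": 0,"dz": 0,"grip": 1,"spin": 0},{"dx": -0.3,"dy": 0,"dz": 0,"grip": 1,"spin": 0},{"dx": -0.3,"dy": 0,"dz": 0,"grip": 1,"spin": 0}]'

```text
time: 11.13
tcp_pos: [557.7, -35.5, 149.7]
tool_rot: [-180.0, 0.0, 5.2]
contact_force: [1.2, 0.6, -1.5]
opening: 0.273
gripper_force: 61.2
```

Call:
arm_command --commands '[{"dx": -0.23,"dy": 0,"dz": 0,"grip": 1,"spin": 0},{"dx": -0.16,"dy": 0,"dz": 0,"grip": 1,"spin": 0},{"dx": -0.09,"dy": 0,"dz": 0.1,"grip": 1,"spin": 0},{"dx": -0.03,"dy": 0,"dz": 0.2,"grip": 1,"spin": 0},{"dx": 0,"dy": 0,"dz": 0.3,"grip": 1,"spin": 0},{"dx": 0,"dy": 0,"dz": 0.3,"grip": 1,"spin": 0},{"dx": 0,"dy": 0,"dz": 0.2,"grip": 1,"spin": 0},{"dx": 0,"dy": 0,"dz": 0.1,"grip": 1,"spin": 0}]'

```text
time: 11.8
tcp_pos: [538.3, -37.0, 100.0]
tool_rot: [-180.0, 0.1, 5.2]
contact_force: [0.0, -0.7, -1.9]
opening: 0.27
gripper_force: 61.2
```

```bash
python3 - <<'E'
from m import *
o,s,b=look("x")
E
```

```text
11.8 [538.3 -37.  100. ] [ 0.  -0.7 -1.9]
scene [355 201   6   7  28] world [516.  -6.  53.] tool [-19. -33.  47.]
scene [332 207   8   5  32] world [517. -64.  54.] tool [-24.  25.  46.]
side [289 195  18  19 172] world [523. -21.  62.] tool [-14. -17.  38.]
side [302 195  10  13 100] world [510. -57.  49.] tool [-30.  17.  51.]
wall pts 365
wall top slope deg [ 7.49717551 88.72691614]
```

```bash
python3 - <<'E'
from h import *
P=[]
for n in("scene","side"):
    k=cam(n);p=pts(k);h=cv2.cvtColor(k["img"],cv2.COLOR_BGR2HSV)
    m=(k["depth"]>0)&(h[...,0]>105)&(h[...,0]<130)&(h[...,1]>130)&(p[...,2]>60)&(p[...,2]<130)
    q=p[m];print(n,len(q),q.min(0).round(),q.max(0).round())
E
```

```text
scene 138 [368. -61.  60.] [546. -21. 123.]
side 424 [361. -36.  60.] [391.  -8. 122.]
```

Call:
arm_command --commands '[{"dx": -0.15,"dy": 0,"dz": 0,"grip": 1,"spin": 0},{"dx": -0.12,"dy": 0,"dz": 0,"grip": 1,"spin": 0},{"dx": -0.12,"dy": 0,"dz": 0,"grip": 1,"spin": 0},{"dx": -0.12,"dy": 0,"dz": 0,"grip": 1,"spin": 0}]'

```text
time: 12.33
tcp_pos: [521.1, -38.8, 103.9]
tool_rot: [180.0, -0.4, 5.2]
contact_force: [9.3, 0.9, 4.5]
opening: 0.275
gripper_force: 62.0
```

Call:
arm_command --commands '[{"dx": -0.12,"dy": 0,"dz": 0,"grip": 1,"spin": 0},{"dx": -0.12,"dy": 0,"dz": 0,"grip": 1,"spin": 0},{"dx": -0.12,"dy": 0,"dz": 0,"grip": 1,"spin": 0},{"dx": -0.12,"dy": 0,"dz": 0,"grip": 1,"spin": 0},{"dx": -0.12,"dy": 0,"dz": 0,"grip": 1,"spin": 0},{"dx": -0.12,"dy": 0,"dz": 0,"grip": 1,"spin": 0}]'

```text
time: 12.83
tcp_pos: [492.9, -41.4, 104.2]
tool_rot: [180.0, -0.4, 5.2]
contact_force: [12.9, 1.7, 8.4]
opening: 0.277
gripper_force: 62.2
```

```bash
python3 - <<'E'
from m import *
o,s,b=look("x");cv2.imwrite("pics/c8.png",np.hstack([crop(b,o),crop(s,o)]))
E
```

```text
12.8333 [492.9 -41.4 104.2] [12.9  1.7  8.4]
scene [350 192   5   8  31] world [482. -10.  51.] tool [ -8. -32.  53.]
scene [327 198   8   8  52] world [485. -65.  49.] tool [-10.  23.  56.]
side [298 194  14  20 167] world [506. -28.  63.] tool [ 14. -12.  41.]
side [320 198  13  12 120] world [469. -63.  43.] tool [-27.  19.  61.]
side [317 213  12   6  49] world [463. -12.  49.] tool [-28. -32.  55.]
wall pts 277
wall top slope deg [-10.86881277  88.70421766]
```

View pics/c8.png

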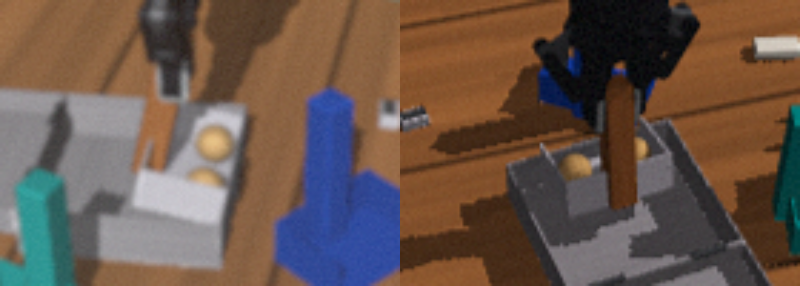

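The scoop is now mouth-down about 11° at the far wall, with beads at the mouth, side crop (212,143) and (205,180). A bit more tip, then I withdraw.

Call:
arm_command --commands '[{"dx": -0.12,"dy": 0,"dz": 0,"grip": 1,"spin": 0},{"dx": -0.12,"dy": 0,"dz": 0,"grip": 1,"spin": 0},{"dx": -0.12,"dy": 0,"dz": 0,"grip": 1,"spin": 0},{"dx": -0.12,"dy": 0,"dz": 0,"grip": 1,"spin": 0},{"dx": 0,"dy": 0,"dz": 0,"grip": 1,"spin": 0},{"dx": 0,"dy": 0,"dz": 0,"grip": 1,"spin": 0}]'

```text
time: 13.43
tcp_pos: [473.4, -43.2, 104.2]
tool_rot: [180.0, -0.4, 5.2]
contact_force: [8.0, 0.7, 7.7]
opening: 0.275
gripper_force: 61.7
```

Call:
arm_command --commands '[{"dx": 0.2,"dy": 0,"dz": 0,"grip": 1,"spin": 0},{"dx": 0.3,"dy": 0,"dz": 0,"grip": 1,"spin": 0},{"dx": 0.3,"dy": 0,"dz": 0,"grip": 1,"spin": 0},{"dx": 0.3,"dy": 0,"dz": 0,"grip": 1,"spin": 0},{"dx": 0.3,"dy": 0,"dz": 0,"grip": 1,"spin": 0},{"dx": 0.2,"dy": 0,"dz": 0,"grip": 1,"spin": 0},{"dx": 0,"dy": 0,"dz": 0,"grip": 1,"spin": 0}]'

```text
time: 14.02
tcp_pos: [536.2, -37.1, 101.8]
tool_rot: [-180.0, -0.0, 5.2]
contact_force: [-0.6, 0.8, -1.4]
opening: 0.271
gripper_force: 60.5
```

```bash
python3 - <<'E'
from m import *
o,s,b=look("x");cv2.imwrite("pics/c9.png",np.hstack([crop(b,o,90),crop(s,o,90)]))
E
```

```text
14.0167 [536.2 -37.1 101.8] [-0.6  0.8 -1.4]
scene [324 201   9   9  58] world [476. -67.  26.] tool [-63.  25.  76.]
side [277 194  10  15  85] world [558. -23.  67.] tool [ 23. -12.  35.]
side [321 205  12  13 115] world [468. -63.  25.] tool [-71.  19.  77.]
side [317 220  12  12 118] world [463.  -8.  25.] tool [-70. -36.  76.]
wall pts 141
wall top slope deg [-15.55931777  88.84658223]
```

View pics/c9.png

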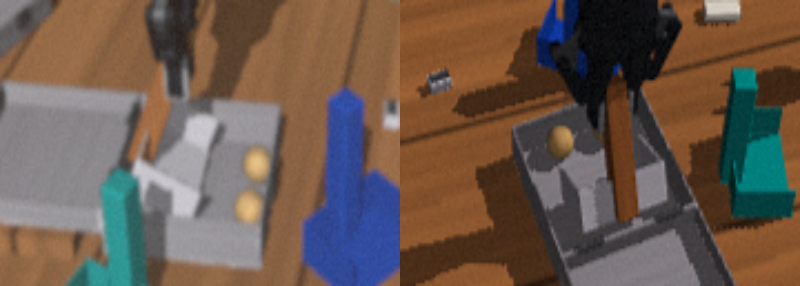

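Both beads now rest on the deep half's floor near its far wall, at side crop (257,163) and (248,207), and the pan is empty. Next I lift straight up and go back to the free table spot on the -y side.

Call:
arm_command --commands '[{"dx": 0,"dy": 0,"dz": -0.3,"grip": 1,"spin": 0},{"dx": 0,"dy": 0,"dz": -0.6,"grip": 1,"spin": 0},{"dx": 0,"dy": 0,"dz": -0.6,"grip": 1,"spin": 0},{"dx": 0,"dy": 0,"dz": -0.6,"grip": 1,"spin": 0},{"dx": 0,"dy": 0.3,"dz": 0,"grip": 1,"spin": 0},{"dx": -0.1,"dy": 0.6,"dz": 0,"grip": 1,"spin": 0},{"dx": -0.1,"dy": 0.7,"dz": 0,"grip": 1,"spin": 0},{"dx": -0.1,"dy": 0.7,"dz": 0,"grip": 1,"spin": 0}]'

```text
time: 14.78
tcp_pos: [530.3, -131.4, 186.9]
tool_rot: [180.0, -0.0, 5.3]
contact_force: [0.5, -0.5, -1.6]
opening: 0.273
gripper_force: 60.6
```

Call:
arm_command --commands '[{"dx": -0.1,"dy": 0.7,"dz": 0,"grip": 1,"spin": 0},{"dx": -0.1,"dy": 0.7,"dz": 0,"grip": 1,"spin": 0},{"dx": -0.1,"dy": 0.7,"dz": 0,"grip": 1,"spin": 0},{"dx": -0.1,"dy": 0.7,"dz": 0,"grip": 1,"spin": 0},{"dx": 0,"dy": 0.3,"dz": 0,"grip": 1,"spin": 0},{"dx": 0,"dy": 0,"dz": 0.6,"grip": 1,"spin": 0},{"dx": 0,"dy": 0,"dz": 0.5,"grip": 1,"spin": 0},{"dx": 0,"dy": 0,"dz": 0,"grip": 1,"spin": 0}]'

```text
time: 15.45
tcp_pos: [523.9, -254.7, 139.1]
tool_rot: [-179.9, 0.2, 5.2]
contact_force: [-1.8, 0.2, -2.5]
opening: 0.275
gripper_force: 60.5
```

```bash
python3 - <<'E'
from m import *
o,s,b=look("x")
E
```

```text
15.45 [ 523.9 -254.7  139.1] [-1.8  0.2 -2.5]
side [309 133   6  12  50] world [ 547. -241.  107.] tool [ 24. -12.  32.]
wall pts 117
wall top slope deg [-17.84238967  88.79622482]
```

Call:
arm_command --commands '[{"dx": 0,"dy": 0,"dz": 0.4,"grip": 1,"spin": 0},{"dx": 0,"dy": 0,"dz": 0.4,"grip": 1,"spin": 0},{"dx": 0,"dy": 0,"dz": 0.2,"grip": 1,"spin": 0},{"dx": 0,"dy": 0,"dz": 0.1,"grip": 1,"spin": 0},{"dx": 0,"dy": 0,"dz": 0.1,"grip": 1,"spin": 0},{"dx": 0,"dy": 0,"dz": 0.1,"grip": 1,"spin": 0},{"dx": 0,"dy": 0,"dz": 0.1,"grip": 1,"spin": 0},{"dx": 0,"dy": 0,"dz": 0.1,"grip": 1,"spin": 0}]'

```text
time: 16.22
tcp_pos: [532.7, -255.3, 87.4]
tool_rot: [179.8, -0.7, 5.3]
contact_force: [7.9, 10.0, 61.9]
opening: 0.277
gripper_force: 66.6
```

```bash
python3 - <<'E'
from m import *
o,s,b=look("x")
E
```

```text
16.2167 [ 532.7 -255.3   87.4] [ 7.9 10.  61.9]
scene [264 213  12  22 149] world [ 479. -219.   -1.] tool [-51. -41.  87.]
scene [228 221  27  25 381] world [ 481. -291.   -1.] tool [-56.  30.  87.]
side [306 151   8  13  65] world [ 554. -242.   53.] tool [ 22. -11.  35.]
side [324 162  31  24 556] world [ 476. -259.    1.] tool [-57.  -2.  86.]
side [304 178  19   7  59] world [ 542. -208.    0.] tool [ 12. -46.  87.]
wall pts 147
wall top slope deg [-18.31497253  88.7236952 ]
```

Pressing at 62 N isn't rotating it. I'll ease off until the lip just rests on the table, then release so the pan drops flat (its weight is well behind the lip).

Call:
arm_command --commands '[{"dx": 0,"dy": 0,"dz": -0.1,"grip": 1,"spin": 0},{"dx": 0,"dy": 0,"dz": -0.1,"grip": 1,"spin": 0},{"dx": 0,"dy": 0,"dz": -0.06,"grip": 1,"spin": 0},{"dx": 0,"dy": 0,"dz": 0,"grip": 1,"spin": 0},{"dx": 0,"dy": 0,"dz": 0,"grip": 1,"spin": 0}]'

```text
time: 16.73
tcp_pos: [526.1, -255.3, 92.5]
tool_rot: [-180.0, 0.0, 5.2]
contact_force: [-0.8, 0.7, -1.6]
opening: 0.272
gripper_force: 59.0
```

Call:
arm_command --commands '[{"dx": 0,"dy": 0,"dz": 0.05,"grip": 1,"spin": 0},{"dx": 0,"dy": 0,"dz": 0,"grip": 1,"spin": 0},{"dx": 0,"dy": 0,"dz": 0,"grip": 0,"spin": 0},{"dx": 0,"dy": 0,"dz": 0,"grip": 0,"spin": 0},{"dx": 0,"dy": 0,"dz": 0,"grip": 0,"spin": 0},{"dx": 0,"dy": 0,"dz": 0,"grip": 0,"spin": 0},{"dx": 0,"dy": 0,"dz": 0,"grip": 0,"spin": 0},{"dx": 0,"dy": 0,"dz": 0,"grip": 0,"spin": 0}]'

```text
time: 17.4
tcp_pos: [526.4, -255.2, 90.5]
tool_rot: [-180.0, -0.0, 5.2]
contact_force: [-0.1, -0.1, -0.0]
opening: 0.999
gripper_force: 0.0
```

Call:
arm_command --commands '[{"dx": 0,"dy": 0,"dz": 0,"grip": 0,"spin": 0},{"dx": 0,"dy": 0,"dz": -0.3,"grip": 0,"spin": 0},{"dx": 0,"dy": 0,"dz": -0.6,"grip": 0,"spin": 0},{"dx": 0,"dy": 0,"dz": -0.8,"grip": 0,"spin": 0},{"dx": 0,"dy": 0,"dz": -0.8,"grip": 0,"spin": 0},{"dx": 0,"dy": 0,"dz": -0.8,"grip": 0,"spin": 0},{"dx": 0,"dy": 0,"dz": 0,"grip": 0,"spin": 0},{"dx": 0,"dy": 0,"dz": 0,"grip": 0,"spin": 0}]'

```text
time: 18.07
tcp_pos: [527.3, -255.5, 225.4]
tool_rot: [179.9, -0.2, 5.2]
contact_force: [1.2, -0.5, -0.8]
opening: 1.003
gripper_force: 0.0
```

```bash
python3 - <<'E'
from h import *
o=readout.get_obs();print(o["time"],o["tcp_pos"],o["contact_force"],o["opening"])
s=cam("scene");b=cam("side")
for n,k in(("scene",s),("side",b)):
    P=pts(k);m=(k["depth"]>0)&(np.hypot(P[...,0]-530,P[...,1]+255)<70)
    for lo,hi in((114,128),(60,75)):
        q=P[m&(P[...,2]>lo)&(P[...,2]<hi)];print(n,lo,len(q),q.mean(0).round(1) if len(q) else 0)
    I=k["img"].astype(int);m=(k["depth"]>0)&(I.max(2)-I.min(2)>50)&(abs(P[...,0]-520)<70)&(abs(P[...,1]+40)<75)&(P[...,2]>12)&(P[...,2]<36)
    kk,l,st,_=cv2.connectedComponentsWithStats(m.astype(np.uint8))
    for i in range(1,kk):
        if st[i,4]>25: print(" bead",st[i],P[l==i].mean(0).round(1))
cv2.imwrite("pics/c10.png",np.hstack([cv2.resize(b["img"][100:270,190:390],(400,340)),cv2.resize(s["img"][150:320,215:415],(400,340))]))
E
```

```text
18.0667 [ 527.28491723 -255.5398415   225.39185928] [ 1.18513707 -0.45615174 -0.82107575] 1.0029499975104776
scene 114 0 0
scene 60 180 [ 581.9 -248.5   67.8]
 bead [344 195   9  10  74] [471.4 -14.6  25.5]
 bead [323 201  10  10  77] [476.5 -69.5  25.4]
side 114 0 0
side 60 48 [ 579.7 -251.9   68. ]
 bead [321 206  11  11  99] [468.  -62.3  24. ]
 bead [317 221  12  11 104] [463.1  -7.5  25.3]
```

View pics/c10.png

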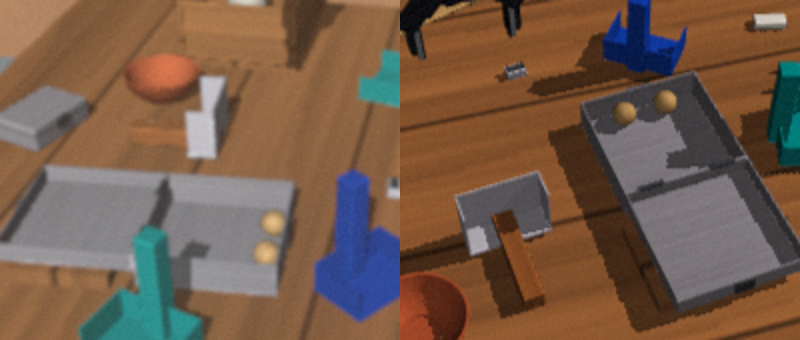

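The release made the scoop topple onto its back: in the scene crop the pan mouth faces up at (500,210) and the handle points to +x at (520,260). The beads are safe in the deep half. There is plenty of time (18 of 58 s), so I'll measure it and tip it back upright.

```bash
python3 - <<'E'
from h import *
A=[];B=[]
for n in("scene","side","wrist"):
    k=cam(n);P=pts(k);I=k["img"].astype(int);sat=I.max(2)-I.min(2);ok=(k["depth"]>0)&(abs(P[...,0]-630)<90)&(abs(P[...,1]+250)<75)
    q=P[ok&(P[...,2]>60)&(P[...,2]<85)&(sat<40)]
    if len(q)>10: print(n,"lip",len(q),q.min(0).round(),q.max(0).round(),cv2.minAreaRect(q[:,:2].astype(np.float32)))
    q=P[ok&(P[...,2]>19)&(P[...,2]<30)&(sat>40)&(P[...,0]>620)]
    if len(q)>10: print(n,"post",len(q),q.mean(0).round(),cv2.minAreaRect(q[:,:2].astype(np.float32)))
E
```

```text
scene lip 224 [ 575. -295.   60.] [ 620. -198.   77.] ((597.25244140625, -246.40472412109375), (37.10788345336914, 95.76001739501953), 5.4530720710754395)
scene post 432 [ 667. -254.   23.] ((668.3518676757812, -278.5403137207031), (82.32450103759766, 108.920166015625), 11.490793228149414)
side lip 173 [ 575. -298.   60.] [ 616. -195.   77.] ((594.99658203125, -247.0814208984375), (34.4559440612793, 103.53404998779297), 4.272839069366455)
side post 212 [ 667. -253.   24.] ((670.6548461914062, -272.78662109375), (71.15426635742188, 105.92967224121094), 13.679055213928223)
wrist lip 588 [ 576. -297.   60.] [ 618. -199.   78.] ((596.83447265625, -248.45010375976562), (33.815711975097656, 96.19068908691406), 5.758372783660889)
wrist post 2112 [ 664. -250.   25.] ((665.3826293945312, -279.94073486328125), (81.20704650878906, 104.68955993652344), 9.837698936462402)
```

Call:
arm_command --commands '[{"dx": 0.64,"dy": -0.01,"dz": 0,"grip": 1,"spin": 0},{"dx": 0.64,"dy": -0.01,"dz": 0,"grip": 1,"spin": 0},{"dx": 0.64,"dy": -0.01,"dz": 0,"grip": 1,"spin": 0},{"dx": 0,"dy": 0,"dz": 0.7,"grip": 1,"spin": 0},{"dx": 0,"dy": 0,"dz": 0.8,"grip": 1,"spin": 0},{"dx": 0,"dy": 0,"dz": 0.8,"grip": 1,"spin": 0},{"dx": 0,"dy": 0,"dz": 0.7,"grip": 1,"spin": 0},{"dx": 0,"dy": 0,"dz": 0.4,"grip": 1,"spin": 0}]'

```text
time: 18.98
tcp_pos: [600.7, -246.3, 82.2]
tool_rot: [-179.9, 0.3, 5.2]
contact_force: [0.3, -0.6, 0.1]
opening: 0.0
gripper_force: 0.0
```

Call:
arm_command --commands '[{"dx": 0,"dy": 0,"dz": 0.4,"grip": 1,"spin": 0},{"dx": 0,"dy": 0,"dz": 0.25,"grip": 1,"spin": 0},{"dx": 0,"dy": 0,"dz": 0,"grip": 1,"spin": 0},{"dx": 0,"dy": 0,"dz": 0,"grip": 1,"spin": 0}]'

```text
time: 19.32
tcp_pos: [602.5, -246.9, 60.2]
tool_rot: [-180.0, 0.1, 5.2]
contact_force: [-0.4, 0.4, 0.1]
opening: 0.001
gripper_force: 0.0
```

Call:
arm_command --commands '[{"dx": -0.25,"dy": 0,"dz": 0,"grip": 1,"spin": 0},{"dx": -0.45,"dy": 0,"dz": 0.1,"grip": 1,"spin": 0},{"dx": -0.5,"dy": 0,"dz": 0.15,"grip": 1,"spin": 0},{"dx": -0.5,"dy": 0,"dz": 0.2,"grip": 1,"spin": 0},{"dx": -0.1,"dy": 0,"dz": 0,"grip": 1,"spin": 0},{"dx": 0,"dy": 0,"dz": 0,"grip": 1,"spin": 0},{"dx": 0,"dy": 0,"dz": 0,"grip": 1,"spin": 0}]'

```text
time: 19.9
tcp_pos: [531.8, -253.9, 43.7]
tool_rot: [180.0, -0.1, 5.2]
contact_force: [-0.4, -0.4, -0.3]
opening: 0.003
gripper_force: 0.0
```

```bash
python3 - <<'E'
from h import *
o=readout.get_obs();print(o["time"],o["tcp_pos"].round(1),o["contact_force"].round(1))
for n in("scene","side"):
    k=cam(n);save(k,"t_"+n);P=pts(k);I=k["img"].astype(int);sat=I.max(2)-I.min(2);ok=(k["depth"]>0)&(abs(P[...,0]-580)<130)&(abs(P[...,1]+250)<60)
    h=cv2.cvtColor(k["img"],cv2.COLOR_BGR2HSV)
    g=ok&(sat<40)&(P[...,2]>5)&(I.max(2)>90);q=P[g];print(n,"grey",len(q),np.percentile(q,[2,98],axis=0).round())
    for z in(20,40,60,80,100,118):
        q=P[ok&(sat>40)&(abs(P[...,2]-z)<6)];print("  brown",z,len(q),np.median(q,axis=0).round() if len(q) else 0)
E
```

```text
19.9 [ 531.8 -253.9   43.7] [-0.4 -0.4 -0.3]
scene grey 5225 [[ 458. -303.    7.]
 [ 578. -195.  544.]]
  brown 20 25 [ 576. -248.   20.]
  brown 40 52 [ 684. -306.   39.]
  brown 60 24 [ 582. -251.   61.]
  brown 80 24 [ 583. -244.   79.]
  brown 100 25 [ 586. -249.  100.]
  brown 118 108 [ 580. -248.  119.]
side grey 3209 [[ 477. -301.    9.]
 [ 587. -191.  428.]]
  brown 20 25 [ 555. -241.   21.]
  brown 40 62 [ 564. -241.   39.]
  brown 60 38 [ 558. -240.   60.]
  brown 80 41 [ 558. -240.   80.]
  brown 100 36 [ 559. -240.  100.]
  brown 118 59 [ 561. -242.  120.]
```

It worked: the post is vertical with its top at z≈120 mm. Now I back the fingers away from the handle and up.

Call:
arm_command --commands '[{"dx": -0.25,"dy": 0,"dz": 0,"grip": 1,"spin": 0},{"dx": -0.25,"dy": 0,"dz": -0.2,"grip": 1,"spin": 0},{"dx": 0,"dy": 0,"dz": -0.6,"grip": 1,"spin": 0},{"dx": 0,"dy": 0,"dz": -0.9,"grip": 1,"spin": 0},{"dx": 0,"dy": 0,"dz": -0.9,"grip": 1,"spin": 0},{"dx": 0,"dy": 0,"dz": -0.9,"grip": 1,"spin": 0},{"dx": 0,"dy": 0,"dz": -0.9,"grip": 1,"spin": 0},{"dx": 0,"dy": 0,"dz": 0,"grip": 1,"spin": 0}]'

```text
time: 20.67
tcp_pos: [513.0, -256.4, 226.1]
tool_rot: [179.7, -0.5, 5.2]
contact_force: [0.8, -0.5, 0.1]
opening: 0.001
gripper_force: 0.0
```

Call:
arm_command --commands '[{"dx": 0,"dy": 0,"dz": 0,"grip": 1,"spin": 0},{"dx": 0,"dy": 0,"dz": 0,"grip": 1,"spin": 0},{"dx": 0,"dy": 0,"dz": 0,"grip": 1,"spin": 0},{"dx": 0,"dy": 0,"dz": 0,"grip": 1,"spin": 0}]'

```text
time: 21.0
tcp_pos: [510.3, -255.2, 217.4]
tool_rot: [-179.9, 0.1, 5.2]
contact_force: [-0.3, 0.0, -0.2]
opening: -0.001
gripper_force: 0.0
```

```bash
python3 - <<'E'
from h import *
o=readout.get_obs();print(o["time"],o["tcp_pos"].round(1),o["contact_force"].round(1))
for n in("scene","side"):
    k=cam(n);save(k,"t_"+n);P=pts(k);I=k["img"].astype(int);sat=I.max(2)-I.min(2);ok=(k["depth"]>0)&(abs(P[...,0]-560)<90)&(abs(P[...,1]+250)<60)
    for z in(60,118):
        q=P[ok&(sat>40)&(abs(P[...,2]-z)<6)];print(n,"brown",z,len(q),np.median(q,axis=0).round() if len(q) else 0)
    q=P[ok&(sat<40)&(P[...,2]>26)&(P[...,2]<42)];print(" pan",cv2.minAreaRect(q[:,:2].astype(np.float32)),q[:,2].max())
    m=(k["depth"]>0)&(sat>50)&(abs(P[...,0]-520)<70)&(abs(P[...,1]+40)<75)&(P[...,2]>12)&(P[...,2]<36)
    kk,l,st,_=cv2.connectedComponentsWithStats(m.astype(np.uint8))
    for i in range(1,kk):
        if st[i,4]>25: print(" bead",P[l==i].mean(0).round(1))
manip_ok=True
E
```

```text
21.0 [ 510.3 -255.2  217.4] [-0.3  0.  -0.2]
scene brown 60 36 [ 572. -250.   60.]
scene brown 118 117 [ 564. -251.  119.]
 pan ((537.1773681640625, -252.5063934326172), (69.40562438964844, 97.36012268066406), 7.2530622482299805) 41.98816052197367
 bead [471.5 -14.7  25.4]
 bead [476.2 -69.1  25.2]
side brown 60 43 [ 556. -241.   60.]
side brown 118 71 [ 558. -245.  119.]
 pan ((530.4034423828125, -254.38034057617188), (63.762332916259766, 101.24708557128906), 4.766295909881592) 40.09558825353042
 bead [467.7 -62.1  24.2]
 bead [463.2  -7.2  25.2]
```

Scoop is upright and released, both beads are at rest in the deep half, and the arm is clear, so I'm handing in.

```bash
python3 -c "
from workcell import manip
print(manip.hand_in())"
```

```text
the job is handed in; nothing more can be done
None
```

I handed the job in at 21 s; no verdict came back. My last camera check showed both beads lying in the tin's deep half and the scoop upright and released, well clear of the tin (it toppled backwards when first released, so I tipped it back up with the closed fingers).

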